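# Pull down the bin hatch with the hook pole

### The job

Pick up the hook pole, drop its prong into the eye on the hatch of the white bin and draw the hatch slowly down onto its stop, then keep a firm pull of about 12 N on it for a second so that the stay sets. Touch the bin only with the pole and never strain it: the pull must stay below 20 N. Then unhook the pole and set it down gently on the worktop clear of the bin, standing on the underside of its handle, leaving the hatch fully down and the other things where they are.

Things in the scene. Friction and masses are not known exactly. Their poses are not given: they have to be found in the camera images.
- hatch_bin: Fixed white laminate bin on the worktop, 100 x 200 x 260 mm (x, y, z). Origin: centre of its underside; its -x axis points out of its front, y along its width, z up. Below is an open cubby; the upper part of the front is the hatch, a panel 176 mm wide and 10 mm thick, hinged at its lower edge, reaching 130 mm above the hinge. Place and heading vary.
- flap (a joint): Angle of the hatch (rad): 0 = shut, upright; about 0.9 = fully down on a hard stop (felt, not seen), top edge swung out to the front. Starts at 0 to 0.12 and stays where left. Friction hinge 0.5 N m plus damper 2 N m per rad/s: led at 20 to 30 mm/s the eye needs about 3 to 10 N, at 100 mm/s over 20 N. On the stop the pull rises steeply with every millimetre.
- flap_hinge (a point): Middle of the hatch's hinge line, 115 mm above the worktop, 45 mm in front of the bin's centre; the line runs along the bin's y axis. Fixed.
- eye (a point): Centre of the steel eye (ring) standing up and out from the middle of the hatch's top edge: opening 22 mm, wire 5 mm. Hatch shut: 140 mm above the hinge line, 27 mm in front of it; moves with the hatch. Its z axis is the hole's axis: hatch shut, it leans 0.45 rad from vertical, top towards the bin; fully down, 0.45 rad the other way, so an upright prong stays in it throughout and lifts straight out.
- pole_grip (a point): Where to hold the loose hook pole (about 0.16 kg): on its wooden handle, half-way up, 20 mm ahead of the handle's middle towards the hook. Handle 110 long x 24 wide x 36 mm high; it starts standing on the handle's underside on the worktop, so this point is 18 mm high. Own x axis points along the pole to the hook, y across the handle (24 mm, the width to grip), z up.
- prong_tip (a point): Lower end of the pole's prong: 120 mm ahead of pole_grip along the pole's x and 16 mm below it. From the top front of the handle an 8 mm steel rod runs forward, its underside 24 mm above this point, then bends straight down into the 8 mm prong that ends here, round-ended.
- pole: The hook pole as a whole; origin at the centre of the handle's underside, 20 mm behind and 18 mm below pole_grip, same axes. While drawing, the eye's front wire sinks 12 mm relative to the eye's centre: unless the pole is lowered at least as fast as that wire, the prong rubs upward on it and from about 0.6 rad on the hatch binds and the force climbs. Centre the prong in the eye before lifting it out, or it drags the hatch up.
- scrub_brush: Bystander: wooden scrub brush 73 x 148 x 44 mm, origin at its underside.
- soap_bar: Bystander: bar of soap 80 x 98 x 30 mm, origin at its underside.
- wash_timer: Bystander: small box timer with a dial 60 x 67 x 62 mm, origin at its underside.
- tape_measure: Bystander: tape measure 64 x 56 x 53 mm, origin at its underside.
- screwdriver: Bystander: screwdriver 106 x 182 x 27 mm, origin at its underside.
- dosing_cap_1: Bystander: round measuring cup 65 mm wide, 40 mm high, origin at its underside.

How it is judged:
On the way, in this order (a step that is already met when the one before it is completed fails the run):
1. the prong is through the eye while the hatch is still up (under 0.3 rad) (x of prong_tip in the frame of eye between -0.008 and 0.018 m and y of prong_tip in the frame of eye between -0.011 and 0.011 m and z of prong_tip in the frame of eye between -0.03 and -0.004 m and value of joint flap below 0.3 rad), for 0.1 s.
2. hatch on its stop (above 0.86 rad), held there by the hooked pole with 9 to 16 N for 0.6 s (x of prong_tip in the frame of eye between -0.018 and 0.008 m and y of prong_tip in the frame of eye between -0.011 and 0.011 m and z of prong_tip in the frame of eye between -0.03 and -0.004 m and value of joint flap above 0.86 rad and contact force between pole and hatch_bin between 9 and 16 N), for 0.6 s.
3. the unhooked pole stands on the worktop on its handle while still held (height (world z) of pole_grip below 0.024 m and angle between pole's own z axis and vertical below 0.15 rad and contact force between the fingers and pole above 1 N and contact force between pole and hatch_bin below 0.5 N), for 0.05 s.
At the end, for the whole second after the job is handed in: The hatch is fully down (above 0.86 rad; its stop is at 0.9); the pole is released, at rest, standing on the underside of its handle on the worktop (grip point 12 to 24 mm high, tilted less than 0.15 rad) and clear of the bin (value of joint flap above 0.86 rad and height (world z) of pole_grip between 0.012 and 0.024 m and angle between pole's own z axis and vertical below 0.15 rad and linear speed of pole below 0.02 m/s and contact force between pole and hatch_bin below 0.5 N and contact force between the fingers and pole below 0.1 N); the robot touches nothing.
It fails at once if the pole strains the bin, hatch or eye with more than 20 N (contact force between pole and hatch_bin above 20 N).
It fails at once if the fingers or the arm touch the bin (contact force between any of the fingers, the arm and hatch_bin above 1 N).
It fails at once if a bystander is moved by more than 20 mm (distance of any of scrub_brush, soap_bar, wash_timer, tape_measure, screwdriver, dosing_cap_1 from where it was at the start of the episode above 0.02 m).
It also fails if it takes over 72 s, if anything falls off the work surface, if the arm or the gripper's body presses on something with over 40 N, if the wrist force passes 120 N, or if a joint passes its speed limit or range.

### The arm

A 7-joint arm with a two-finger parallel gripper is mounted at the origin on a cart in front of the work surface, level with it; the furniture and walls round the work are solid. World frame = base frame: x ahead of the robot, y to its left, z up, the work surface at z = 0. Lengths are in m, angles in rad, forces in N, time in s.
With the tool pointing down it reaches from about 0.425 to 0.925 m from the base axis. Payload 6.8 kg.
Tool frame: the origin (TCP) lies between the finger pads; the fingertips stand finger_overhang ahead of it and the grasp point (between the pads) lies 6 mm ahead of it (finger_overhang is the distance from the TCP to the fingertips, in m); z points along the fingers, y is the line along which they close (so a half turn about z gives the same grasp; the last joint's range is limited). The gripper opens to 85 mm and grips with 20 to 120 N. Pads are 22 mm wide; open, the fingers measure 114 mm over their backs; the gripper's body (76 mm by 85 mm) begins 54 mm behind the grasp point. The pads swing forward as they close: fully open they stand 13 mm farther back than shut.
Start: joints at [-1.281, 0.477, 0.022, 1.555, -0.011, 1.109, -0.083], TCP at [0.261, 0.622, 0.256] pointing down, gripper open.
Joint ranges: [-2.96, 2.96], [-0.34, 2.1], [-1.41, 1.46], [0.24, 2.44], [-1.37, 4.51], [0.17, 1.92], [-2.96, 2.96]. Speed limits (rad/s): [2.39, 2.39, 3.14, 3.14, 3.14, 3.14, 3.14].

### API

Orientations are given as a unit quaternion [w, x, y, z].
In Python, from station import * gives the robot as it stands.
- The arm moves only by the tool drive_tool, never from a script. Its argument "increments" is a list of rows, each an object of numbers: "claw": the finger opening in m, from 0 to 0.0854; "dx", "dy", "dz": the shift along the tool's x, y, z in m; "wx", "wy", "wz": the turn, a rotation vector about the tool's x, y, z in degrees. A call has 1 to 20 rows; each row shifts and turns the commanded pose from where the row before left it, along the tool's axes as they then stand; what a row does not reach is not made up. A row lasts 1/8 s, in which the tool goes at most 62.5 mm and 10.7 degrees, less where a joint would pass 70% of its speed; a pose out of reach is approached as far as the arm can. A call with a gripper value outside its range is refused whole. The fingers move at their own pace and stop on an object; "newtons" is the grip in N (left out, the last holds). Time passes only in rows, so rows that do not move let the fingers close. It gives the time, the measured TCP pose, the force, the opening and the grip force at its end, in the units of the state.
- get_obs(): the state, without advancing time (a new reading comes with each control period).
- read_camera(name): name is "scene" or "top"; returns (picture, depth): 480x640x3 uint8, red, green, blue; 480x640 float32, m along the optical axis (not along the pixel's ray), 0 where there is no reading.
- calibration(name): a dict with "intrinsics" (3x3 intrinsics, pixels), "R" (3x3) and "t" (3): a world point X has camera coordinates R X + t. Camera axes: x right, y down, z forward; pixel columns grow to the right and rows downward; lengths in m; the calibration is good to about 2 mm. A picture is of the moment at which its call begins. calibration takes no time and is no camera call.
- hand_in(): hands the job in; it is judged then, once.
The state is a dict: "t": time; "q": joint angles; "joint_vel": joint speeds; "joint_torque": joint torques, N m; "eef_pos": TCP position; "tool_rot": TCP orientation; "contact_force": force on the tool from outside, world axes, zero at the start; "torque": the same for the moment, N m; "gripper_width": opening from 0.0 (shut) to 1.0 (fully open); "grasp_force": force on a finger pad.
Only numpy, scipy, OpenCV 4.12 (cv2) and the standard library are available. Lean on these libraries where they do the work, as an engineer would, in place of code of your own. Each camera call takes 0.05 s, during which the arm holds its last target. There are 200 camera calls.

## Working session

There is one attempt and no reset: what is moved stays moved. The work goes in short steps, Python scripts to look and compute and a tool call to move; the robot and the scene stay as the last step left them, time stands still between calls to the robot, and variables do not carry over. Pictures are saved under pics/ and viewed, at most 10 in all, crops included, and the job is handed in when it is done.

Besides the shell and the picture viewer there is one more tool, called after ">>>" by a JSON object that holds its "api" and its "payload", one argument or row to a line. drive_tool: Moves the arm, as the interface text tells. Its arguments: {"type":"object","properties":{"increments":{"type":"array","items":{"type":"object","properties":{"claw":{"type":"number"},"dx":{"type":"number"},"dy":{"type":"number"},"dz":{"type":"number"},"wx":{"type":"number"},"wy":{"type":"number"},"wz":{"type":"number"}}}},"newtons":{"type":"number"}},"required":["increments"]}

```bash
mkdir -p pics; ls; cat > h.py <<'E'
from station import *
import numpy as np, cv2
def pts(name,d):
    c=calibration(name);K=np.array(c["intrinsics"]);R=np.array(c["R"]);t=np.array(c["t"])
    v,u=np.mgrid[:480,:640]
    P=np.stack([(u-K[0,2])/K[0,0]*d,(v-K[1,2])/K[1,1]*d,d],-1)
    return (P-t)@R
E
python3 - <<'E'
from h import *
for n in("scene","top"):
    p,d=read_camera(n);np.savez(n+"0.npz",p=p,d=d);cv2.imwrite(f"pics/{n}0.png",p[...,::-1])
    c=calibration(n);print(n,np.round(-np.array(c["R"]).T@np.array(c["t"]),3),np.array(c["intrinsics"])[0,0])
print({k:np.round(v,3) for k,v in get_obs().items()})
import station;print([x for x in dir(station) if x[0]!='_'])
try: print(finger_overhang)
except Exception as e: print(e)
E
```

```text
pics
scene [-0.183  0.907  1.338] 586.0413485761428
top [0.344 0.024 1.515] 500.5900895353883
{'t': np.float64(0.1), 'q': array([-1.281,  0.478,  0.022,  1.556, -0.011,  1.109, -0.083]), 'joint_vel': array([-0.   , -0.003,  0.001, -0.003,  0.001, -0.002, -0.001]), 'joint_torque': array([ 4.0000e-03, -5.9776e+01,  1.6140e+00, -2.8196e+01,  1.3000e-02,
        5.0000e-03,  0.0000e+00]), 'eef_pos': array([0.261, 0.622, 0.255]), 'tool_rot': array([-0.   ,  0.198,  0.98 , -0.001]), 'contact_force': array([-0.475,  0.42 , -0.655]), 'torque': array([-0.023,  0.038, -0.026]), 'grasp_force': np.float64(0.0), 'gripper_width': np.float64(1.002)}
['PlanningError', 'calibration', 'finger_overhang', 'get_obs', 'hand_in', 'read_camera']
0.025
```

View pics/scene0.png

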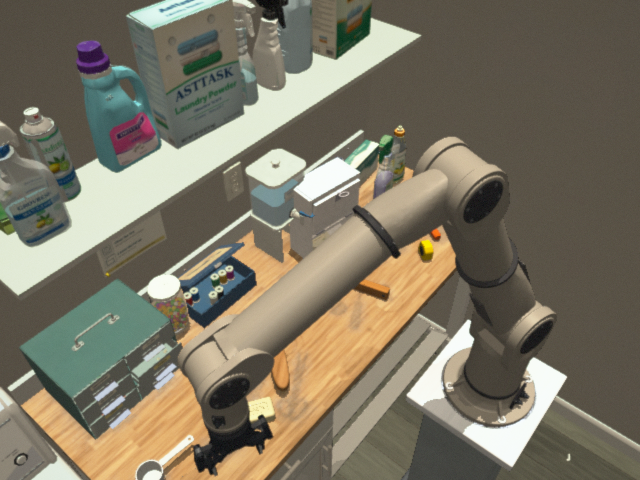

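View pics/top0.png

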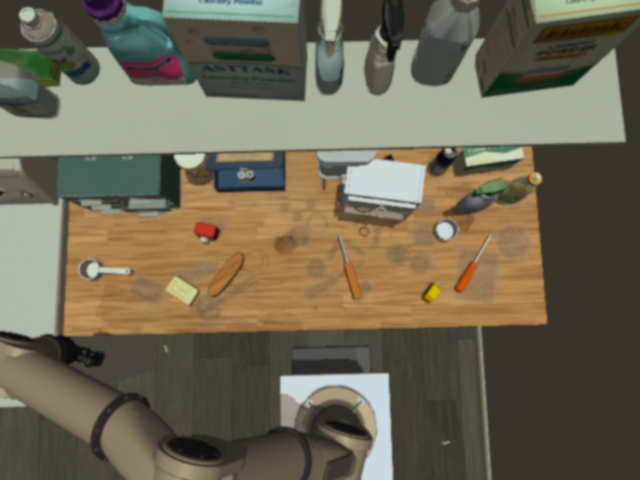

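The top view shows the bin at about (383,190). The pole's orange handle is at (352,280), with its rod running to (341,238). The remaining bystanders stand apart from these. Next I'll measure the pole and the bin.

```bash
python3 - <<'E'
from h import *
z=np.load("top0.npz");p,d=z["p"],z["d"];P=pts("top",d)
cv2.imwrite("pics/crop.png",cv2.resize(p[140:310,310:440,::-1],None,fx=4.5,fy=3.5,interpolation=cv2.INTER_CUBIC)[:600])
hsv=cv2.cvtColor(p,cv2.COLOR_RGB2HSV)
R=P[225:305,325:375];h=hsv[225:305,325:375]
m=(R[...,2]>.022)&(R[...,2]<.06)
print("handle z",np.percentile(R[m][:,2],[5,50,95]),m.sum())
print(R[m].mean(0)); 
q=R[m]; r=cv2.minAreaRect((q[:,:2]*1000).astype(np.float32));print(r, cv2.boxPoints(r))
# bin: points top at z~.26
B=P[140:230,320:440];
m=(B[...,2]>.25)&(B[...,2]<.27)&(B[...,0]<.9);q=B[m];print(m.sum(),q.mean(0));r=cv2.minAreaRect((q[:,:2]*1000).astype(np.float32));print(r,cv2.boxPoints(r))
for v in range(196,240,3): print(v,[tuple(np.round(P[v,u]*1000).astype(int)) for u in range(348,420,10)])
E
```

```text
handle z [0.02967098 0.03548813 0.04133815] 386
[ 0.44160043 -0.05840056  0.03543123]
((465.4146728515625, -52.64344787597656), (197.36512756347656, 24.191402435302734), 14.750547409057617) [[366.90463  -66.07207 ]
 [373.06406  -89.4662  ]
 [563.9247   -39.21483 ]
 [557.76526  -15.820694]]
2940 [ 0.6629172  -0.1416293   0.26005424]
((647.7898559570312, -102.978271484375), (272.0328674316406, 150.73171997070312), 82.26514434814453) [[ 554.8034   -227.61374 ]
 [ 704.16364  -247.90057 ]
 [ 740.7763     21.657196]
 [ 591.4161     41.94403 ]]
196 [(np.int64(638), np.int64(-48), np.int64(204)), (np.int64(658), np.int64(-81), np.int64(115)), (np.int64(625), np.int64(-96), np.int64(256)), (np.int64(624), np.int64(-122), np.int64(259)), (np.int64(623), np.int64(-147), np.int64(262)), (np.int64(623), np.int64(-173), np.int64(260)), (np.int64(622), np.int64(-198), np.int64(260)), (np.int64(621), np.int64(-224), np.int64(260))]
199 [(np.int64(622), np.int64(-45), np.int64(243)), (np.int64(620), np.int64(-71), np.int64(249)), (np.int64(620), np.int64(-97), np.int64(247)), (np.int64(647), np.int64
[... 4417 characters left out ...]
)), (np.int64(561), np.int64(-86), np.int64(2)), (np.int64(561), np.int64(-116), np.int64(0)), (np.int64(560), np.int64(-147), np.int64(0)), (np.int64(559), np.int64(-177), np.int64(2)), (np.int64(559), np.int64(-208), np.int64(-3)), (np.int64(557), np.int64(-237), np.int64(7)), (np.int64(557), np.int64(-269), np.int64(-1))]
238 [(np.int64(552), np.int64(-54), np.int64(6)), (np.int64(553), np.int64(-86), np.int64(-4)), (np.int64(552), np.int64(-116), np.int64(-1)), (np.int64(550), np.int64(-146), np.int64(6)), (np.int64(550), np.int64(-177), np.int64(3)), (np.int64(549), np.int64(-207), np.int64(3)), (np.int64(549), np.int64(-238), np.int64(-2)), (np.int64(547), np.int64(-268), np.int64(2))]
```

View pics/crop.png

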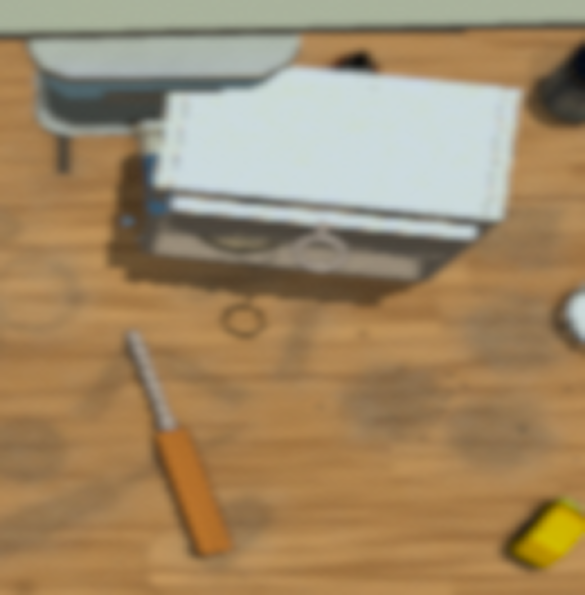

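The crop shows the eye ring at about crop (320,248), which is top pixel (381,211), and the hatch's top edge is the white strip in front of the bin top. The pole's rod ends at crop (132,332). I'll work out precise numbers with rays at known heights.

```bash
cat >> h.py <<'E'
def ray(name,u,v,z):
    c=calibration(name);K=np.array(c["intrinsics"]);R=np.array(c["R"]);t=np.array(c["t"])
    o=-R.T@t; w=R.T@np.linalg.inv(K)@[u,v,1]
    return o+w*(z-o[2])/w[2]
E
python3 - <<'E'
from h import *
z=np.load("top0.npz");p,d=z["p"],z["d"];P=pts("top",d)
hsv=cv2.cvtColor(p,cv2.COLOR_RGB2HSV)
c=lambda x,y,z:ray("top",310+(x+.5)/4.5-.5,140+(y+.5)/3.5-.5,z)
L=c(170,203,.245);Rr=c(478,236,.245);print("hatch top",L,Rr,np.linalg.norm(L-Rr),"ang",np.degrees(np.arctan2(*(L-Rr)[:2])))
print("top corners",c(158,188,.26),c(500,220,.26),c(520,92,.26))
fl,fr,br=c(158,188,.26),c(500,220,.26),c(520,92,.26)
print(np.linalg.norm(fl-fr),np.linalg.norm(fr-br),np.degrees(np.arctan2(*(fl-fr)[:2])),np.degrees(np.arctan2(*(br-fr)[[1,0]])))
print("eye",c(320,249,.252), "rod tip",c(131,334,.03))
# pole orange
m=(hsv[...,0]<14)&(hsv[...,1]>170)&(hsv[...,2]>90);m[:, :325]=0;m[:,375:]=0;m[:225]=0;m[305:]=0
n,l,s,ce=cv2.connectedComponentsWithStats(m.astype(np.uint8));k=1+s[1:,4].argmax();v,u=np.where(l==k)
q=np.array([ray("top",a,b,.036)[:2] for a,b in zip(u,v)]);r=cv2.minAreaRect((q*1000).astype(np.float32));print(len(q),"handle",r,q.mean(0))
E
```

```text
hatch top [ 0.62483414 -0.04373518  0.245     ] [ 0.59560918 -0.2198351   0.245     ] 0.1785084844489666 ang 9.422738043390098
top corners [ 0.63290846 -0.0364448   0.26      ] [ 0.60423321 -0.23005547  0.26      ] [ 0.70027812 -0.24655208  0.26      ]
0.19572267315734682 0.09745133715145535 8.424708437658364 -9.745988011048752
eye [ 0.58673354 -0.12785356  0.252     ] rod tip [ 0.55840028 -0.02571507  0.03      ]Traceback (most recent call last):
  File "<stdin>", line 12, in <module>
ValueError: attempt to get argmax of an empty sequence
```

The measurements agree with the given sizes:

| Item | Position / angle | Check |
|---|---|---|
| pole_grip | (0.442, -0.059), yaw 14.9° | Pole footprint 197 x 24 mm |
| Bin | Yaw -9.4° | Hatch 178 mm wide (176 given) |
| Eye | (0.587, -0.128), z ≈ 0.253 | Puts the flap at about 0.07 rad |

Now I'll move above the pole.

>>> {"api": "drive_tool", "payload": {
  "increments": [
    {"dx": -0.0453,"dy": -0.0262},
    {"dx": -0.0453,"dy": -0.0262},
    {"dx": -0.0453,"dy": -0.0262},
    {"dx": -0.0453,"dy": -0.0262},
    {"dx": -0.0453,"dy": -0.0262},
    {"dx": -0.0453,"dy": -0.0262},
    {"dx": -0.0198,"dy": -0.0501},
    {"dx": -0.0198,"dy": -0.0501},
    {"dx": -0.0198,"dy": -0.0501},
    {"dx": -0.0198,"dy": -0.0501},
    {"dx": -0.0198,"dy": -0.0501},
    {"dx": -0.0198,"dy": -0.0501},
    {"dx": -0.0198,"dy": -0.0501},
    {"dx": -0.0198,"dy": -0.0501}
  ]
}}

```text
schema error: expected keys claw, dx, dy, dz, wx, wy, wz
```

>>> {"api": "drive_tool", "payload": {
  "increments": [
    {"wz": 10.2},
    {"wz": 10.2},
    {"wz": 10.2},
    {"wz": 10.2},
    {"wz": 10.2},
    {"wz": 10.2},
    {"wz": 10.2},
    {"wz": 10.2},
    {"wz": 10.2},
    {"wz": 10.2},
    {"wz": 10.2},
    {"wz": 10.2},
    {"wz": 10.2},
    {"wz": 10.2},
    {}
  ]
}}

```text
schema error: expected keys claw, dx, dy, dz, wx, wy, wz
```

>>> {"api": "drive_tool", "payload": {
  "increments": [
    {"claw": 0.085,"dx": -0.0453,"dy": -0.0262,"dz": 0,"wx": 0,"wy": 0,"wz": 0},
    {"claw": 0.085,"dx": -0.0453,"dy": -0.0262,"dz": 0,"wx": 0,"wy": 0,"wz": 0},
    {"claw": 0.085,"dx": -0.0453,"dy": -0.0262,"dz": 0,"wx": 0,"wy": 0,"wz": 0},
    {"claw": 0.085,"dx": -0.0453,"dy": -0.0262,"dz": 0,"wx": 0,"wy": 0,"wz": 0},
    {"claw": 0.085,"dx": -0.0453,"dy": -0.0262,"dz": 0,"wx": 0,"wy": 0,"wz": 0},
    {"claw": 0.085,"dx": -0.0453,"dy": -0.0262,"dz": 0,"wx": 0,"wy": 0,"wz": 0},
    {"claw": 0.085,"dx": -0.0198,"dy": -0.0501,"dz": 0,"wx": 0,"wy": 0,"wz": 0},
    {"claw": 0.085,"dx": -0.0198,"dy": -0.0501,"dz": 0,"wx": 0,"wy": 0,"wz": 0},
    {"claw": 0.085,"dx": -0.0198,"dy": -0.0501,"dz": 0,"wx": 0,"wy": 0,"wz": 0},
    {"claw": 0.085,"dx": -0.0198,"dy": -0.0501,"dz": 0,"wx": 0,"wy": 0,"wz": 0},
    {"claw": 0.085,"dx": -0.0198,"dy": -0.0501,"dz": 0,"wx": 0,"wy": 0,"wz": 0},
    {"claw": 0.085,"dx": -0.0198,"dy": -0.0501,"dz": 0,"wx": 0,"wy": 0,"wz": 0},
    {"claw": 0.085,"dx": -0.0198,"dy": -0.0501,"dz": 0,"wx": 0,"wy": 0,"wz": 0},
    {"claw": 0.085,"dx": -0.0198,"dy": -0.0501,"dz": 0,"wx": 0,"wy": 0,"wz": 0},
    {"claw": 0.085,"dx": 0,"dy": 0,"dz": 0,"wx": 0,"wy": 0,"wz": 0}
  ],
  "newtons": 40
}}

```text
t: 1.98
eef_pos: [0.4411, -0.0628, 0.2563]
tool_rot: [-0.0, 0.201, 0.98, -0.0]
contact_force: [0.4, 1.3, 0.0]
gripper_width: 0.999
grasp_force: 0.0
```

>>> {"api": "drive_tool", "payload": {
  "increments": [
    {"claw": 0.085,"dx": 0,"dy": 0,"dz": 0,"wx": 0,"wy": 0,"wz": 10.2},
    {"claw": 0.085,"dx": 0,"dy": 0,"dz": 0,"wx": 0,"wy": 0,"wz": 10.2},
    {"claw": 0.085,"dx": 0,"dy": 0,"dz": 0,"wx": 0,"wy": 0,"wz": 10.2},
    {"claw": 0.085,"dx": 0,"dy": 0,"dz": 0,"wx": 0,"wy": 0,"wz": 10.2},
    {"claw": 0.085,"dx": 0,"dy": 0,"dz": 0,"wx": 0,"wy": 0,"wz": 10.2},
    {"claw": 0.085,"dx": 0,"dy": 0,"dz": 0,"wx": 0,"wy": 0,"wz": 10.2},
    {"claw": 0.085,"dx": 0,"dy": 0,"dz": 0,"wx": 0,"wy": 0,"wz": 10.2},
    {"claw": 0.085,"dx": 0,"dy": 0,"dz": 0,"wx": 0,"wy": 0,"wz": 10.2},
    {"claw": 0.085,"dx": 0,"dy": 0,"dz": 0,"wx": 0,"wy": 0,"wz": 10.2},
    {"claw": 0.085,"dx": 0,"dy": 0,"dz": 0,"wx": 0,"wy": 0,"wz": 10.2},
    {"claw": 0.085,"dx": 0,"dy": 0,"dz": 0,"wx": 0,"wy": 0,"wz": 10.2},
    {"claw": 0.085,"dx": 0,"dy": 0,"dz": 0,"wx": 0,"wy": 0,"wz": 10.2},
    {"claw": 0.085,"dx": 0,"dy": 0,"dz": 0,"wx": 0,"wy": 0,"wz": 10.2},
    {"claw": 0.085,"dx": 0,"dy": 0,"dz": 0,"wx": 0,"wy": 0,"wz": 10.2},
    {"claw": 0.085,"dx": 0,"dy": 0,"dz": 0,"wx": 0,"wy": 0,"wz": 0}
  ]
}}

```text
t: 3.85
eef_pos: [0.4418, -0.0578, 0.2561]
tool_rot: [-0.0, 0.992, 0.127, -0.0]
contact_force: [0.1, -0.4, 0.4]
gripper_width: 0.995
grasp_force: 0.0
```

>>> {"api": "drive_tool", "payload": {
  "increments": [
    {"claw": 0.085,"dx": 0,"dy": 0.001,"dz": 0.045,"wx": 0,"wy": 0,"wz": 0},
    {"claw": 0.085,"dx": 0,"dy": 0,"dz": 0.05,"wx": 0,"wy": 0,"wz": 0},
    {"claw": 0.085,"dx": 0,"dy": 0,"dz": 0.05,"wx": 0,"wy": 0,"wz": 0},
    {"claw": 0.085,"dx": 0,"dy": 0,"dz": 0.04,"wx": 0,"wy": 0,"wz": 0},
    {"claw": 0.085,"dx": 0,"dy": 0,"dz": 0.025,"wx": 0,"wy": 0,"wz": 0},
    {"claw": 0.085,"dx": 0,"dy": 0,"dz": 0.015,"wx": 0,"wy": 0,"wz": 0},
    {"claw": 0.085,"dx": 0,"dy": 0,"dz": 0,"wx": 0,"wy": 0,"wz": 0},
    {"claw": 0.02,"dx": 0,"dy": 0,"dz": 0,"wx": 0,"wy": 0,"wz": 0},
    {"claw": 0.02,"dx": 0,"dy": 0,"dz": 0,"wx": 0,"wy": 0,"wz": 0},
    {"claw": 0.02,"dx": 0,"dy": 0,"dz": 0,"wx": 0,"wy": 0,"wz": 0},
    {"claw": 0.02,"dx": 0,"dy": 0,"dz": 0,"wx": 0,"wy": 0,"wz": 0},
    {"claw": 0.02,"dx": 0,"dy": 0,"dz": 0,"wx": 0,"wy": 0,"wz": 0},
    {"claw": 0.02,"dx": 0,"dy": 0,"dz": 0,"wx": 0,"wy": 0,"wz": 0},
    {"claw": 0.02,"dx": 0,"dy": 0,"dz": 0,"wx": 0,"wy": 0,"wz": 0}
  ],
  "newtons": 60
}}

```text
t: 5.6
eef_pos: [0.4427, -0.0596, 0.032]
tool_rot: [-0.0, 0.992, 0.125, 0.001]
contact_force: [-1.4, 1.5, 7.6]
gripper_width: 0.27
grasp_force: 58.8
```

>>> {"api": "drive_tool", "payload": {
  "increments": [
    {"claw": 0.02,"dx": 0,"dy": 0,"dz": -0.01,"wx": 0,"wy": 0,"wz": 0},
    {"claw": 0.02,"dx": 0,"dy": 0,"dz": -0.03,"wx": 0,"wy": 0,"wz": 0},
    {"claw": 0.02,"dx": 0,"dy": 0,"dz": -0.04,"wx": 0,"wy": 0,"wz": 0},
    {"claw": 0.02,"dx": 0,"dy": 0,"dz": -0.04,"wx": 0,"wy": 0,"wz": 0},
    {"claw": 0.02,"dx": 0,"dy": 0,"dz": -0.04,"wx": 0,"wy": 0,"wz": 0},
    {"claw": 0.02,"dx": 0,"dy": 0,"dz": -0.04,"wx": 0,"wy": 0,"wz": 0},
    {"claw": 0.02,"dx": 0,"dy": 0,"dz": -0.04,"wx": 0,"wy": 0,"wz": 0},
    {"claw": 0.02,"dx": 0,"dy": 0,"dz": -0.03,"wx": 0,"wy": 0,"wz": 0},
    {"claw": 0.02,"dx": 0,"dy": 0,"dz": -0.01,"wx": 0,"wy": 0,"wz": 6},
    {"claw": 0.02,"dx": 0,"dy": 0,"dz": 0,"wx": 0,"wy": 0,"wz": 6},
    {"claw": 0.02,"dx": 0,"dy": 0,"dz": 0,"wx": 0,"wy": 0,"wz": 6},
    {"claw": 0.02,"dx": 0,"dy": 0,"dz": 0,"wx": 0,"wy": 0,"wz": 6},
    {"claw": 0.02,"dx": 0.005,"dy": 0.015,"dz": 0,"wx": 0,"wy": 0,"wz": 0},
    {"claw": 0.02,"dx": 0.005,"dy": 0.015,"dz": 0,"wx": 0,"wy": 0,"wz": 0},
    {"claw": 0.02,"dx": 0.004,"dy": 0.014,"dz": 0,"wx": 0,"wy": 0,"wz": 0},
    {"claw": 0.02,"dx": 0,"dy": 0,"dz": 0,"wx": 0,"wy": 0,"wz": 0},
    {"claw": 0.02,"dx": 0,"dy": 0,"dz": 0,"wx": 0,"wy": 0,"wz": 0}
  ]
}}

```text
t: 7.72
eef_pos: [0.4483, -0.1049, 0.3112]
tool_rot: [-0.0, 0.997, -0.083, -0.0]
contact_force: [0.0, -0.2, -1.4]
gripper_width: 0.271
grasp_force: 58.9
```

```bash
python3 - <<'E'
from h import *
o=get_obs();print(o["eef_pos"],o["tool_rot"],o["contact_force"])
for n in("scene","top"):
    p,d=read_camera(n);np.savez(n+"1.npz",p=p,d=d)
    c=calibration(n);K=np.array(c["intrinsics"])
    x=np.array(c["R"])@[.587,-.128,.253]+np.array(c["t"]);x=K@x;u,v=(x[:2]/x[2]).astype(int);print(n,u,v)
    a=p[v-40:v+40,u-50:u+50,::-1];cv2.imwrite(f"pics/{n}1.png",cv2.resize(a,None,fx=7,fy=7,interpolation=cv2.INTER_CUBIC))
E
```

```text
[ 0.44827412 -0.10489994  0.31124245] [-2.20036019e-04  9.96510672e-01 -8.34647912e-02 -2.44727092e-04] [ 8.73022601e-04 -2.34431829e-01 -1.37803975e+00]
scene 343 193
top 380 210
```

View pics/top1.png

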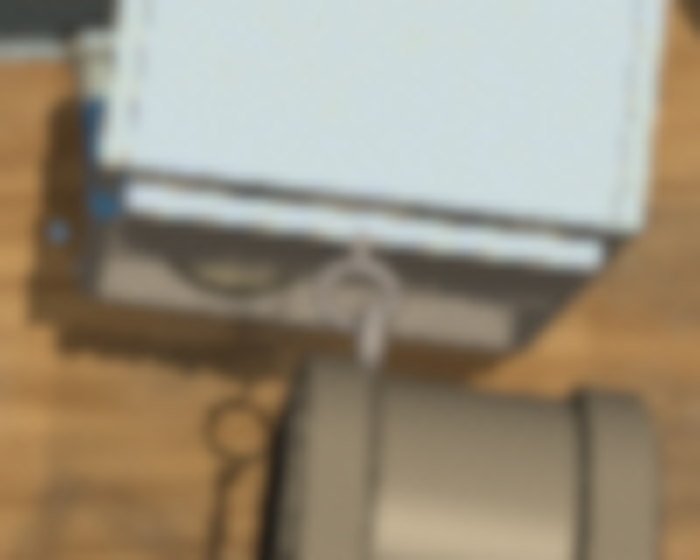

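View pics/scene1.png

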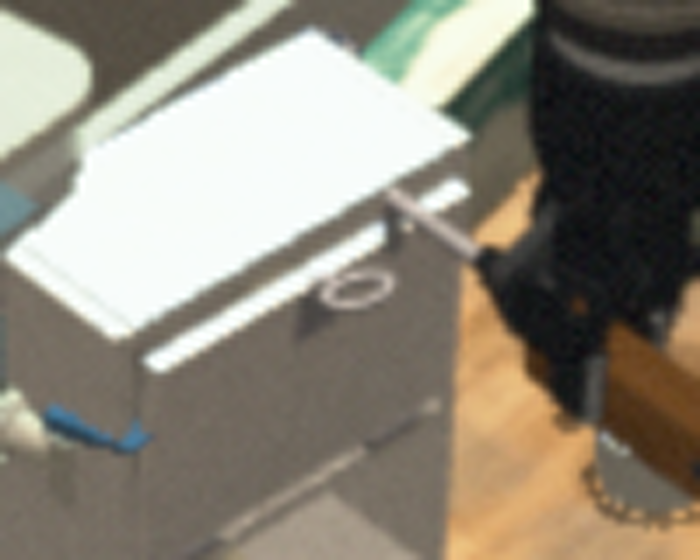

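In both crops the ring is clear: top crop about (356,288) and scene crop about (357,288). The rod end shows in the scene crop at about (391,196), with the prong hanging below to about (396,248). Next I'll triangulate them.

```bash
cat >> h.py <<'E'
def proj(name):
    c=calibration(name);return np.array(c["intrinsics"])@np.c_[np.array(c["R"]),np.array(c["t"])]
def tri(a,b):
    X=cv2.triangulatePoints(proj("top"),proj("scene"),np.array(a,float),np.array(b,float));return (X[:3]/X[3]).ravel()
def px(name,X):
    x=proj(name)@np.r_[X,1];return x[:2]/x[2]
E
python3 - <<'E'
from h import *
T=lambda x,y:(330+(x+.5)/7-.5,170+(y+.5)/7-.5);S=lambda x,y:(293+(x+.5)/7-.5,153+(y+.5)/7-.5)
e=tri(T(356,288),S(357,288));print("eye",e,px("top",e),T(356,288),px("scene",e),S(357,288))
o=get_obs();w,x,y,zz=o["tool_rot"];a=2*np.arctan2(y,x);print("yaw",np.degrees(a))
tip=o["eef_pos"]+np.r_[.12*np.cos(a),.12*np.sin(a),-.030];print("tip pred",tip)
f=lambda X,n,u0,v0:(px(n,X)-[u0,v0]+.5)*7-.5
end=tip+[.004*np.cos(a),.004*np.sin(a),.032]
for n,u0,v0 in(("top",330,170),("scene",293,153)):
    print(n,"tip",f(tip,n,u0,v0),"rodend top",f(end,n,u0,v0))
E
```

```text
eye [ 0.58670124 -0.12716471  0.2523539 ] [380.47014077 210.77815887] (380.42857142857144, 210.71428571428572) [343.52225576 193.70601099] (343.57142857142856, 193.71428571428572)
yaw -9.53656426312355
tip pred [ 0.5667972  -0.12464998  0.28125802]
top tip [360.58778535 327.80857369] rodend top [372.42394302 300.09268525]
scene tip [393.88279791 256.3092916 ] rodend top [389.82070386 189.02479202]
```

>>> {"api": "drive_tool", "payload": {
  "increments": [
    {"claw": 0.02,"dx": 0.01,"dy": -0.0015,"dz": 0,"wx": 0,"wy": 0,"wz": 0},
    {"claw": 0.02,"dx": 0.01,"dy": 0,"dz": 0,"wx": 0,"wy": 0,"wz": 0},
    {"claw": 0.02,"dx": 0,"dy": 0,"dz": 0,"wx": 0,"wy": 0,"wz": 0},
    {"claw": 0.02,"dx": 0,"dy": 0,"dz": 0.006,"wx": 0,"wy": 0,"wz": 0},
    {"claw": 0.02,"dx": 0,"dy": 0,"dz": 0.006,"wx": 0,"wy": 0,"wz": 0},
    {"claw": 0.02,"dx": 0,"dy": 0,"dz": 0.004,"wx": 0,"wy": 0,"wz": 0},
    {"claw": 0.02,"dx": 0,"dy": 0,"dz": 0,"wx": 0,"wy": 0,"wz": 0},
    {"claw": 0.02,"dx": 0,"dy": 0,"dz": 0,"wx": 0,"wy": 0,"wz": 0}
  ]
}}

```text
t: 8.82
eef_pos: [0.4687, -0.1073, 0.2954]
tool_rot: [-0.0, 0.996, -0.084, 0.0]
contact_force: [0.0, -0.5, -2.0]
gripper_width: 0.27
grasp_force: 58.9
```

```bash
python3 - <<'E'
from h import *
o=get_obs();w,x,y,zz=o["tool_rot"];a=2*np.arctan2(y,x)
tip=o["eef_pos"]+np.r_[.12*np.cos(a),.12*np.sin(a),-.030];print("tip pred",tip,o["contact_force"])
im=[]
for n,(u,v) in dict(scene=(343,193),top=(380,210)).items():
    p,d=read_camera(n);im.append(cv2.resize(p[v-25:v+25,u-20:u+20,::-1],None,fx=10,fy=12,interpolation=cv2.INTER_CUBIC))
cv2.imwrite("pics/b2.png",np.hstack(im))
E
```

```text
tip pred [ 0.58698849 -0.12735166  0.2653913 ] [ 0.03777979 -0.49127089 -1.9764502 ]
```

View pics/b2.png

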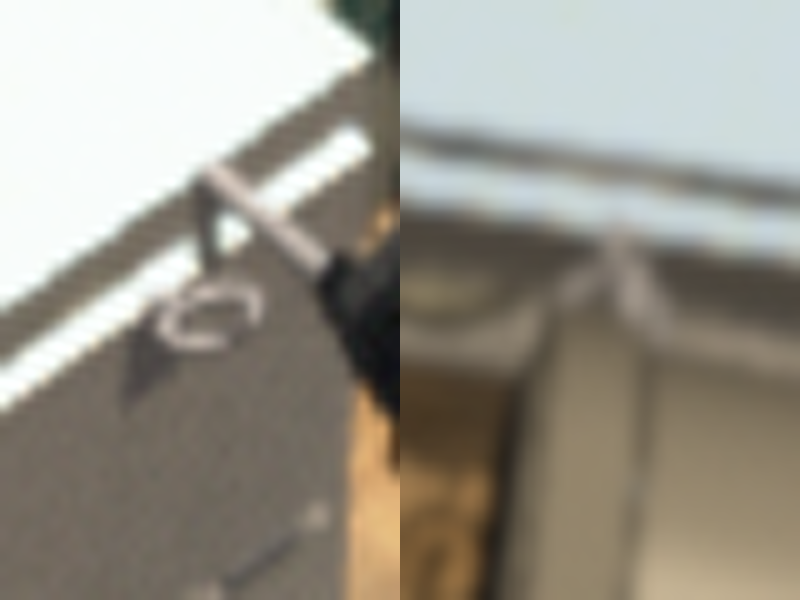

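The scene half shows the prong hanging right above the ring: prong end at about (212,270), ring centre at about (212,315). It's lined up, so I'll lower it.

>>> {"api": "drive_tool", "payload": {
  "increments": [
    {"claw": 0.02,"dx": 0,"dy": 0,"dz": 0.004,"wx": 0,"wy": 0,"wz": 0},
    {"claw": 0.02,"dx": 0,"dy": 0,"dz": 0.004,"wx": 0,"wy": 0,"wz": 0},
    {"claw": 0.02,"dx": 0,"dy": 0,"dz": 0.003,"wx": 0,"wy": 0,"wz": 0},
    {"claw": 0.02,"dx": 0,"dy": 0,"dz": 0,"wx": 0,"wy": 0,"wz": 0}
  ]
}}

```text
t: 9.43
eef_pos: [0.4684, -0.1073, 0.284]
tool_rot: [0.0, 0.996, -0.084, -0.0]
contact_force: [0.2, -0.8, -1.3]
gripper_width: 0.273
grasp_force: 58.9
```

>>> {"api": "drive_tool", "payload": {
  "increments": [
    {"claw": 0.02,"dx": 0,"dy": 0,"dz": 0.003,"wx": 0,"wy": 0,"wz": 0},
    {"claw": 0.02,"dx": 0,"dy": 0,"dz": 0.003,"wx": 0,"wy": 0,"wz": 0},
    {"claw": 0.02,"dx": 0,"dy": 0,"dz": 0.003,"wx": 0,"wy": 0,"wz": 0},
    {"claw": 0.02,"dx": 0,"dy": 0,"dz": 0.002,"wx": 0,"wy": 0,"wz": 0},
    {"claw": 0.02,"dx": 0,"dy": 0,"dz": 0,"wx": 0,"wy": 0,"wz": 0},
    {"claw": 0.02,"dx": 0,"dy": 0,"dz": 0,"wx": 0,"wy": 0,"wz": 0}
  ]
}}

```text
t: 10.18
eef_pos: [0.4687, -0.1074, 0.2733]
tool_rot: [0.0, 0.996, -0.084, 0.0]
contact_force: [0.3, 0.1, -1.0]
gripper_width: 0.27
grasp_force: 58.9
```

>>> {"api": "drive_tool", "payload": {
  "increments": [
    {"claw": 0.02,"dx": -0.003,"dy": 0,"dz": 0,"wx": 0,"wy": 0,"wz": 0},
    {"claw": 0.02,"dx": -0.003,"dy": 0,"dz": 0,"wx": 0,"wy": 0,"wz": 0},
    {"claw": 0.02,"dx": -0.002,"dy": 0,"dz": 0.0005,"wx": 0,"wy": 0,"wz": 0},
    {"claw": 0.02,"dx": -0.002,"dy": 0,"dz": 0.0005,"wx": 0,"wy": 0,"wz": 0}
  ]
}}

```text
t: 10.68
eef_pos: [0.4589, -0.1057, 0.2724]
tool_rot: [-0.0, 0.996, -0.084, 0.0]
contact_force: [4.1, -1.2, -0.7]
gripper_width: 0.269
grasp_force: 58.9
```

>>> {"api": "drive_tool", "payload": {
  "increments": [
    {"claw": 0.02,"dx": -0.0028,"dy": 0,"dz": 0.0012,"wx": 0,"wy": 0,"wz": 0},
    {"claw": 0.02,"dx": -0.0028,"dy": 0,"dz": 0.0012,"wx": 0,"wy": 0,"wz": 0},
    {"claw": 0.02,"dx": -0.0028,"dy": 0,"dz": 0.0013,"wx": 0,"wy": 0,"wz": 0},
    {"claw": 0.02,"dx": -0.0028,"dy": 0,"dz": 0.0013,"wx": 0,"wy": 0,"wz": 0},
    {"claw": 0.02,"dx": -0.0027,"dy": 0,"dz": 0.0014,"wx": 0,"wy": 0,"wz": 0},
    {"claw": 0.02,"dx": -0.0027,"dy": 0,"dz": 0.0014,"wx": 0,"wy": 0,"wz": 0},
    {"claw": 0.02,"dx": -0.0026,"dy": 0,"dz": 0.0015,"wx": 0,"wy": 0,"wz": 0},
    {"claw": 0.02,"dx": -0.0026,"dy": 0,"dz": 0.0015,"wx": 0,"wy": 0,"wz": 0},
    {"claw": 0.02,"dx": -0.0026,"dy": 0,"dz": 0.0016,"wx": 0,"wy": 0,"wz": 0},
    {"claw": 0.02,"dx": -0.0026,"dy": 0,"dz": 0.0016,"wx": 0,"wy": 0,"wz": 0}
  ]
}}

```text
t: 11.92
eef_pos: [0.433, -0.1013, 0.2588]
tool_rot: [0.0, 0.996, -0.084, 0.001]
contact_force: [5.1, -1.6, 0.5]
gripper_width: 0.267
grasp_force: 59.3
```

```bash
python3 - <<'E'
from h import *
o=get_obs();print(np.round(o["q"],3),o["eef_pos"])
print(np.round(np.load("top1.npz")["d"][0,0],2))
E
```

```text
[-0.549  0.08   0.687  2.112 -0.062  0.965 -1.566] [ 0.43304763 -0.10131691  0.25880621]
0.89
```

>>> {"api": "drive_tool", "payload": {
  "increments": [
    {"claw": 0.02,"dx": 0.003,"dy": 0,"dz": 0,"wx": 0,"wy": 0,"wz": 0},
    {"claw": 0.02,"dx": 0.002,"dy": 0,"dz": 0,"wx": 0,"wy": 0,"wz": 0},
    {"claw": 0.02,"dx": 0.0004,"dy": 0.0094,"dz": 0,"wx": 0,"wy": 0,"wz": -4.5},
    {"claw": 0.02,"dx": 0.0004,"dy": 0.0094,"dz": 0,"wx": 0,"wy": 0,"wz": -4.5},
    {"claw": 0.02,"dx": 0,"dy": 0,"dz": 0,"wx": 0,"wy": 0,"wz": 0},
    {"claw": 0.02,"dx": 0,"dy": 0,"dz": 0,"wx": 0,"wy": 0,"wz": 0}
  ],
  "newtons": 120
}}

```text
t: 12.68
eef_pos: [0.435, -0.1203, 0.2579]
tool_rot: [-0.0, 1.0, -0.006, -0.001]
contact_force: [1.2, -0.3, -0.4]
gripper_width: 0.261
grasp_force: 110.6
```

```bash
cat >> h.py <<'E'
def tip():
    o=get_obs();w,x,y,zz=o["tool_rot"];a=2*np.arctan2(y,x)
    t=o["eef_pos"]+np.r_[.12*np.cos(a),.12*np.sin(a),-.030]
    b=np.radians(-9.4);f=np.array([-np.cos(b),-np.sin(b)]);s=np.array([-np.sin(b),np.cos(b)])
    h=np.array([.6225,-.1338]);F=o["contact_force"]
    print("t %.2f yaw %.2f tip"%(o["t"],np.degrees(a)),np.round(t*1000,1),"out %.1f side %.1f up %.1f mm"%(f@(t[:2]-h)*1000,s@(t[:2]-h)*1000,t[2]*1000-115),"F out %.1f side %.1f z %.1f"%(f@F[:2],s@F[:2],F[2]),"q",np.round(o["q"],2))
E
python3 -c "from h import *;tip()"
```

```text
t 12.68 yaw -0.67 tip [ 555.  -121.7  227.9] out 68.5 side 0.9 up 112.9 mm F out -1.2 side -0.1 z -0.4 q [-0.5   0.1   0.69  2.1  -0.08  0.97 -1.35]
```

>>> {"api": "drive_tool", "payload": {
  "increments": [
    {"claw": 0.02,"dx": 0.0006,"dy": 0.0094,"dz": 0,"wx": 0,"wy": 0,"wz": -4.5},
    {"claw": 0.02,"dx": 0.0006,"dy": 0.0094,"dz": 0,"wx": 0,"wy": 0,"wz": -4.5},
    {"claw": 0.02,"dx": 0.0006,"dy": 0.0094,"dz": 0,"wx": 0,"wy": 0,"wz": -4.5},
    {"claw": 0.02,"dx": 0.0006,"dy": 0.0094,"dz": 0,"wx": 0,"wy": 0,"wz": -4.5},
    {"claw": 0.02,"dx": 0,"dy": 0,"dz": 0,"wx": 0,"wy": 0,"wz": 0}
  ]
}}

```text
t: 13.3
eef_pos: [0.4418, -0.1577, 0.2582]
tool_rot: [-0.0, 0.989, 0.15, -0.0]
contact_force: [-0.5, 0.2, -1.7]
gripper_width: 0.263
grasp_force: 110.5
```

```bash
python3 -c "from h import *;tip()"
```

```text
t 13.30 yaw 17.28 tip [ 556.3 -122.1  228.2] out 67.2 side 0.7 up 113.2 mm F out 0.5 side 0.1 z -1.7 q [-0.41  0.14  0.69  2.06 -0.11  0.97 -0.93]
```

>>> {"api": "drive_tool", "payload": {
  "increments": [
    {"claw": 0.02,"dx": 0.0005,"dy": 0.0094,"dz": 0,"wx": 0,"wy": 0,"wz": -4.5},
    {"claw": 0.02,"dx": 0.0005,"dy": 0.0094,"dz": 0,"wx": 0,"wy": 0,"wz": -4.5},
    {"claw": 0.02,"dx": 0.0005,"dy": 0.0094,"dz": 0,"wx": 0,"wy": 0,"wz": -4.5},
    {"claw": 0.02,"dx": 0.0005,"dy": 0.0094,"dz": 0,"wx": 0,"wy": 0,"wz": -4.5},
    {"claw": 0.02,"dx": 0,"dy": 0,"dz": 0,"wx": 0,"wy": 0,"wz": 0}
  ]
}}

```text
t: 13.92
eef_pos: [0.4591, -0.1908, 0.2582]
tool_rot: [-0.0, 0.953, 0.303, -0.0]
contact_force: [0.9, 0.3, -0.9]
gripper_width: 0.262
grasp_force: 110.5
```

```bash
python3 -c "from h import *;tip()"
```

```text
t 13.93 yaw 35.26 tip [ 557.  -121.5  228.2] out 66.6 side 1.4 up 113.2 mm F out -0.9 side 0.4 z -0.9 q [-0.3   0.2   0.66  2.   -0.15  0.98 -0.53]
```

>>> {"api": "drive_tool", "payload": {
  "increments": [
    {"claw": 0.02,"dx": -0.0014,"dy": -0.0014,"dz": 0,"wx": 0,"wy": 0,"wz": 0},
    {"claw": 0.02,"dx": -0.0014,"dy": -0.0014,"dz": 0,"wx": 0,"wy": 0,"wz": 0},
    {"claw": 0.02,"dx": -0.0014,"dy": -0.0014,"dz": 0.0005,"wx": 0,"wy": 0,"wz": 0},
    {"claw": 0.02,"dx": -0.0018,"dy": -0.0018,"dz": 0.0017,"wx": 0,"wy": 0,"wz": 0},
    {"claw": 0.02,"dx": -0.0018,"dy": -0.0018,"dz": 0.0017,"wx": 0,"wy": 0,"wz": 0},
    {"claw": 0.02,"dx": -0.0018,"dy": -0.0017,"dz": 0.0018,"wx": 0,"wy": 0,"wz": 0},
    {"claw": 0.02,"dx": -0.0018,"dy": -0.0017,"dz": 0.0018,"wx": 0,"wy": 0,"wz": 0},
    {"claw": 0.02,"dx": -0.0017,"dy": -0.0017,"dz": 0.0019,"wx": 0,"wy": 0,"wz": 0},
    {"claw": 0.02,"dx": -0.0017,"dy": -0.0017,"dz": 0.0019,"wx": 0,"wy": 0,"wz": 0}
  ]
}}

```text
t: 15.05
eef_pos: [0.4398, -0.1879, 0.2477]
tool_rot: [0.001, 0.953, 0.304, 0.002]
contact_force: [6.3, -0.6, 0.5]
gripper_width: 0.262
grasp_force: 110.7
```

```bash
python3 -c "from h import *;tip()"
```

```text
t 15.05 yaw 35.37 tip [ 537.7 -118.4  217.7] out 86.2 side 1.3 up 102.7 mm F out -6.3 side 0.5 z 0.5 q [-0.31  0.17  0.66  2.06 -0.13  0.95 -0.53]
```

>>> {"api": "drive_tool", "payload": {
  "increments": [
    {"claw": 0.02,"dx": -0.0017,"dy": -0.0016,"dz": 0.0019,"wx": 0,"wy": 0,"wz": 0},
    {"claw": 0.02,"dx": -0.0017,"dy": -0.0016,"dz": 0.0019,"wx": 0,"wy": 0,"wz": 0},
    {"claw": 0.02,"dx": -0.0016,"dy": -0.0016,"dz": 0.002,"wx": 0,"wy": 0,"wz": 0},
    {"claw": 0.02,"dx": -0.0016,"dy": -0.0016,"dz": 0.002,"wx": 0,"wy": 0,"wz": 0},
    {"claw": 0.02,"dx": -0.0016,"dy": -0.0015,"dz": 0.0021,"wx": 0,"wy": 0,"wz": 0},
    {"claw": 0.02,"dx": -0.0016,"dy": -0.0015,"dz": 0.0021,"wx": 0,"wy": 0,"wz": 0},
    {"claw": 0.02,"dx": -0.0015,"dy": -0.0015,"dz": 0.0022,"wx": 0,"wy": 0,"wz": 0},
    {"claw": 0.02,"dx": -0.0015,"dy": -0.0015,"dz": 0.0022,"wx": 0,"wy": 0,"wz": 0}
  ]
}}

```text
t: 16.05
eef_pos: [0.4217, -0.1853, 0.231]
tool_rot: [0.001, 0.953, 0.304, 0.001]
contact_force: [5.4, 0.7, 0.5]
gripper_width: 0.265
grasp_force: 110.8
```

```bash
python3 -c "from h import *;tip()"
```

```text
t 16.05 yaw 35.38 tip [ 519.5 -115.8  201. ] out 104.6 side 1.0 up 86.0 mm F out -5.2 side 1.6 z 0.5 q [-0.31  0.16  0.66  2.11 -0.13  0.9  -0.53]
```

>>> {"api": "drive_tool", "payload": {
  "increments": [
    {"claw": 0.02,"dx": -0.0014,"dy": -0.0014,"dz": 0.0023,"wx": 0,"wy": 0,"wz": 0},
    {"claw": 0.02,"dx": -0.0014,"dy": -0.0014,"dz": 0.0023,"wx": 0,"wy": 0,"wz": 0},
    {"claw": 0.02,"dx": -0.0014,"dy": -0.0013,"dz": 0.0023,"wx": 0,"wy": 0,"wz": 0},
    {"claw": 0.02,"dx": -0.0014,"dy": -0.0013,"dz": 0.0024,"wx": 0,"wy": 0,"wz": 0},
    {"claw": 0.02,"dx": -0.0013,"dy": -0.0013,"dz": 0.0024,"wx": 0,"wy": 0,"wz": 0},
    {"claw": 0.02,"dx": -0.0013,"dy": -0.0013,"dz": 0.0024,"wx": 0,"wy": 0,"wz": 0},
    {"claw": 0.02,"dx": -0.0012,"dy": -0.0012,"dz": 0.0025,"wx": 0,"wy": 0,"wz": 0},
    {"claw": 0.02,"dx": -0.0012,"dy": -0.0012,"dz": 0.0025,"wx": 0,"wy": 0,"wz": 0}
  ]
}}

```text
t: 17.05
eef_pos: [0.4066, -0.1829, 0.2116]
tool_rot: [0.0, 0.953, 0.304, 0.001]
contact_force: [4.8, -0.4, 1.1]
gripper_width: 0.26
grasp_force: 110.8
```

```bash
python3 -c "from h import *;tip()"
```

```text
t 17.05 yaw 35.39 tip [ 504.4 -113.4  181.6] out 119.8 side 0.8 up 66.6 mm F out -4.8 side 0.4 z 1.1 q [-0.3   0.17  0.66  2.16 -0.13  0.85 -0.52]
```

>>> {"api": "drive_tool", "payload": {
  "increments": [
    {"claw": 0.02,"dx": -0.0009,"dy": -0.0009,"dz": 0.0019,"wx": 0,"wy": 0,"wz": 0},
    {"claw": 0.02,"dx": -0.0009,"dy": -0.0009,"dz": 0.0019,"wx": 0,"wy": 0,"wz": 0},
    {"claw": 0.02,"dx": -0.0008,"dy": -0.0008,"dz": 0.002,"wx": 0,"wy": 0,"wz": 0},
    {"claw": 0.02,"dx": -0.0008,"dy": -0.0008,"dz": 0.002,"wx": 0,"wy": 0,"wz": 0},
    {"claw": 0.02,"dx": -0.0008,"dy": -0.0008,"dz": 0.002,"wx": 0,"wy": 0,"wz": 0},
    {"claw": 0.02,"dx": -0.0008,"dy": -0.0007,"dz": 0.002,"wx": 0,"wy": 0,"wz": 0},
    {"claw": 0.02,"dx": -0.0007,"dy": -0.0007,"dz": 0.002,"wx": 0,"wy": 0,"wz": 0}
  ]
}}

```text
t: 17.92
eef_pos: [0.3984, -0.1816, 0.1977]
tool_rot: [0.0, 0.953, 0.304, 0.0]
contact_force: [5.1, -0.9, 0.1]
gripper_width: 0.261
grasp_force: 110.8
```

```bash
python3 -c "from h import *;tip()"
```

```text
t 17.93 yaw 35.39 tip [ 496.2 -112.2  167.7] out 128.1 side 0.7 up 52.7 mm F out -5.2 side -0.1 z 0.1 q [-0.29  0.18  0.65  2.19 -0.15  0.81 -0.5 ]
```

>>> {"api": "drive_tool", "payload": {
  "increments": [
    {"claw": 0.02,"dx": -0.0005,"dy": -0.0005,"dz": 0.0013,"wx": 0,"wy": 0,"wz": 0},
    {"claw": 0.02,"dx": -0.0005,"dy": -0.0005,"dz": 0.0013,"wx": 0,"wy": 0,"wz": 0},
    {"claw": 0.02,"dx": -0.0005,"dy": -0.0005,"dz": 0.0014,"wx": 0,"wy": 0,"wz": 0}
  ]
}}

```text
t: 18.3
eef_pos: [0.3962, -0.1813, 0.1936]
tool_rot: [0.0, 0.953, 0.304, 0.0]
contact_force: [6.0, -1.4, -0.5]
gripper_width: 0.261
grasp_force: 110.8
```

>>> {"api": "drive_tool", "payload": {
  "increments": [
    {"claw": 0.02,"dx": -0.0005,"dy": -0.0005,"dz": 0.0013,"wx": 0,"wy": 0,"wz": 0},
    {"claw": 0.02,"dx": -0.0004,"dy": -0.0004,"dz": 0.0013,"wx": 0,"wy": 0,"wz": 0}
  ]
}}

```text
t: 18.55
eef_pos: [0.395, -0.1811, 0.1911]
tool_rot: [0.0, 0.953, 0.304, 0.0]
contact_force: [4.5, -1.4, 0.1]
gripper_width: 0.258
grasp_force: 110.8
```

```bash
python3 -c "from h import *;tip()"
```

```text
t 18.55 yaw 35.39 tip [ 492.9 -111.6  161.1] out 131.5 side 0.7 up 46.1 mm F out -4.7 side -0.7 z 0.1 q [-0.29  0.18  0.65  2.2  -0.15  0.8  -0.49]
```

>>> {"api": "drive_tool", "payload": {
  "increments": [
    {"claw": 0.02,"dx": -0.0004,"dy": -0.0004,"dz": 0.0008,"wx": 0,"wy": 0,"wz": 0},
    {"claw": 0.02,"dx": -0.0003,"dy": -0.0003,"dz": 0.0005,"wx": 0,"wy": 0,"wz": 0}
  ]
}}

```text
t: 18.8
eef_pos: [0.3943, -0.1809, 0.1898]
tool_rot: [0.0, 0.953, 0.304, 0.0]
contact_force: [7.2, -1.7, -1.9]
gripper_width: 0.265
grasp_force: 110.7
```

>>> {"api": "drive_tool", "payload": {
  "increments": [
    {"claw": 0.02,"dx": -0.0003,"dy": -0.0003,"dz": 0.0005,"wx": 0,"wy": 0,"wz": 0},
    {"claw": 0.02,"dx": -0.0003,"dy": -0.0003,"dz": 0,"wx": 0,"wy": 0,"wz": 0}
  ]
}}

```text
t: 19.05
eef_pos: [0.3941, -0.1808, 0.1896]
tool_rot: [0.001, 0.953, 0.304, 0.001]
contact_force: [8.4, -0.6, -0.1]
gripper_width: 0.263
grasp_force: 110.8
```

>>> {"api": "drive_tool", "payload": {
  "increments": [
    {"claw": 0.02,"dx": -0.0003,"dy": -0.0003,"dz": 0,"wx": 0,"wy": 0,"wz": 0},
    {"claw": 0.02,"dx": 0,"dy": 0,"dz": 0,"wx": 0,"wy": 0,"wz": 0}
  ]
}}

```text
t: 19.3
eef_pos: [0.3941, -0.1808, 0.1897]
tool_rot: [0.001, 0.953, 0.304, 0.001]
contact_force: [8.5, -1.5, -0.7]
gripper_width: 0.261
grasp_force: 110.8
```

```bash
python3 -c "from h import *;tip()"
```

```text
t 19.30 yaw 35.37 tip [ 492.  -111.3  159.7] out 132.5 side 0.9 up 44.7 mm F out -8.7 side -0.1 z -0.7 q [-0.29  0.18  0.65  2.21 -0.16  0.79 -0.49]
```

>>> {"api": "drive_tool", "payload": {
  "increments": [
    {"claw": 0.02,"dx": -0.0003,"dy": -0.0003,"dz": 0,"wx": 0,"wy": 0,"wz": 0},
    {"claw": 0.02,"dx": -0.0003,"dy": -0.0003,"dz": 0,"wx": 0,"wy": 0,"wz": 0}
  ]
}}

```text
t: 19.55
eef_pos: [0.3939, -0.1806, 0.1899]
tool_rot: [0.001, 0.953, 0.304, 0.002]
contact_force: [10.7, -0.8, -2.5]
gripper_width: 0.263
grasp_force: 110.7
```

```bash
python3 -c "from h import *;tip()"
```

```text
t 19.55 yaw 35.37 tip [ 491.8 -111.1  159.9] out 132.7 side 1.0 up 44.9 mm F out -10.7 side 1.0 z -2.5 q [-0.29  0.18  0.65  2.21 -0.15  0.79 -0.49]
```

Force is about 10.7 N with the tip no longer moving, so the hatch is on its stop. I'll take it up a little and hold.

>>> {"api": "drive_tool", "payload": {
  "increments": [
    {"claw": 0.02,"dx": -0.0003,"dy": -0.0003,"dz": 0,"wx": 0,"wy": 0,"wz": 0},
    {"claw": 0.02,"dx": 0,"dy": 0,"dz": 0,"wx": 0,"wy": 0,"wz": 0},
    {"claw": 0.02,"dx": 0,"dy": 0,"dz": 0,"wx": 0,"wy": 0,"wz": 0}
  ]
}}

```text
t: 19.92
eef_pos: [0.3938, -0.1806, 0.1899]
tool_rot: [0.001, 0.953, 0.304, 0.002]
contact_force: [12.3, -1.5, -2.7]
gripper_width: 0.263
grasp_force: 110.7
```

>>> {"api": "drive_tool", "payload": {
  "increments": [
    {"claw": 0.02,"dx": 0,"dy": 0,"dz": 0,"wx": 0,"wy": 0,"wz": 0},
    {"claw": 0.02,"dx": 0,"dy": 0,"dz": 0,"wx": 0,"wy": 0,"wz": 0},
    {"claw": 0.02,"dx": 0,"dy": 0,"dz": 0,"wx": 0,"wy": 0,"wz": 0}
  ]
}}

```text
t: 20.3
eef_pos: [0.3938, -0.1805, 0.1899]
tool_rot: [0.001, 0.953, 0.304, 0.002]
contact_force: [11.3, -0.7, -3.1]
gripper_width: 0.258
grasp_force: 110.7
```

>>> {"api": "drive_tool", "payload": {
  "increments": [
    {"claw": 0.02,"dx": 0,"dy": 0,"dz": 0,"wx": 0,"wy": 0,"wz": 0},
    {"claw": 0.02,"dx": 0,"dy": 0,"dz": 0,"wx": 0,"wy": 0,"wz": 0},
    {"claw": 0.02,"dx": 0,"dy": 0,"dz": 0,"wx": 0,"wy": 0,"wz": 0},
    {"claw": 0.02,"dx": 0,"dy": 0,"dz": 0,"wx": 0,"wy": 0,"wz": 0}
  ]
}}

```text
t: 20.8
eef_pos: [0.3938, -0.1806, 0.1899]
tool_rot: [0.001, 0.953, 0.304, 0.002]
contact_force: [11.9, -1.4, -3.3]
gripper_width: 0.262
grasp_force: 110.7
```

```bash
python3 - <<'E'
from h import *
tip()
im=[]
for n,X in (("scene",(.5,-.12,.16)),("top",(.52,-.12,.16))):
    p,d=read_camera(n);u,v=px(n,X).astype(int);print(n,u,v)
    im.append(cv2.resize(p[v-50:v+50,u-33:u+33,::-1],None,fx=6,fy=6,interpolation=cv2.INTER_CUBIC))
cv2.imwrite("pics/b3.png",np.hstack(im))
E
```

```text
t 20.80 yaw 35.37 tip [ 491.7 -111.1  159.9] out 132.8 side 1.0 up 44.9 mm F out -12.0 side 0.6 z -3.3 q [-0.29  0.18  0.65  2.21 -0.15  0.79 -0.49]
scene 364 231
top 375 241
```

View pics/b3.png

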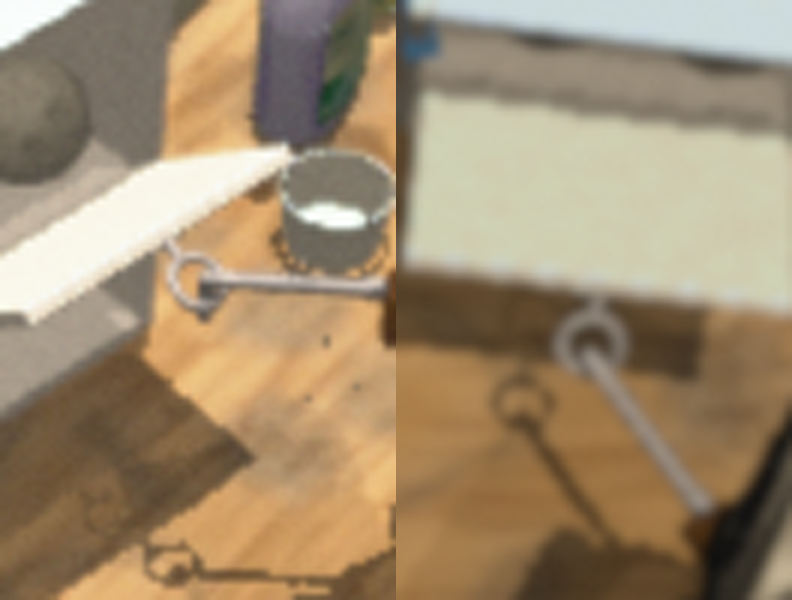

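Both views show the hatch fully down, with the prong through the ring (scene crop about (200,285), top crop about (590,345)). It has held about 12 N for a second. Now I'll unload it and centre the prong.

>>> {"api": "drive_tool", "payload": {
  "increments": [
    {"claw": 0.02,"dx": 0,"dy": 0,"dz": 0,"wx": 0,"wy": 0,"wz": 0},
    {"claw": 0.02,"dx": 0,"dy": 0,"dz": 0,"wx": 0,"wy": 0,"wz": 0},
    {"claw": 0.02,"dx": 0.001,"dy": 0.001,"dz": 0,"wx": 0,"wy": 0,"wz": 0},
    {"claw": 0.02,"dx": 0.001,"dy": 0.001,"dz": 0,"wx": 0,"wy": 0,"wz": 0},
    {"claw": 0.02,"dx": 0.001,"dy": 0.001,"dz": 0,"wx": 0,"wy": 0,"wz": 0},
    {"claw": 0.02,"dx": 0.001,"dy": 0.001,"dz": 0,"wx": 0,"wy": 0,"wz": 0},
    {"claw": 0.02,"dx": 0.001,"dy": 0.001,"dz": 0,"wx": 0,"wy": 0,"wz": 0},
    {"claw": 0.02,"dx": 0.0005,"dy": 0.0005,"dz": 0,"wx": 0,"wy": 0,"wz": 0},
    {"claw": 0.02,"dx": 0,"dy": 0,"dz": 0,"wx": 0,"wy": 0,"wz": 0}
  ]
}}

```text
t: 22.02
eef_pos: [0.3988, -0.1814, 0.1891]
tool_rot: [-0.0, 0.953, 0.304, -0.0]
contact_force: [0.0, -0.1, -2.2]
gripper_width: 0.262
grasp_force: 110.6
```

```bash
python3 -c "from h import *;tip()"
```

```text
t 22.02 yaw 35.43 tip [ 496.6 -111.9  159.1] out 127.8 side 1.1 up 44.1 mm F out -0.0 side -0.1 z -2.2 q [-0.29  0.19  0.65  2.2  -0.16  0.8  -0.48]
```

>>> {"api": "drive_tool", "payload": {
  "increments": [
    {"claw": 0.02,"dx": 0.0004,"dy": 0.0004,"dz": -0.002,"wx": 0,"wy": 0,"wz": 0},
    {"claw": 0.02,"dx": 0,"dy": 0,"dz": -0.004,"wx": 0,"wy": 0,"wz": 0},
    {"claw": 0.02,"dx": 0,"dy": 0,"dz": -0.004,"wx": 0,"wy": 0,"wz": 0}
  ]
}}

```text
t: 22.4
eef_pos: [0.3997, -0.1817, 0.1996]
tool_rot: [0.0, 0.953, 0.304, 0.0]
contact_force: [0.0, -0.1, -0.7]
gripper_width: 0.262
grasp_force: 110.6
```

>>> {"api": "drive_tool", "payload": {
  "increments": [
    {"claw": 0.02,"dx": 0,"dy": 0,"dz": -0.004,"wx": 0,"wy": 0,"wz": 0},
    {"claw": 0.02,"dx": 0,"dy": 0,"dz": -0.004,"wx": 0,"wy": 0,"wz": 0},
    {"claw": 0.02,"dx": 0,"dy": 0,"dz": -0.004,"wx": 0,"wy": 0,"wz": 0},
    {"claw": 0.02,"dx": 0,"dy": 0,"dz": -0.005,"wx": 0,"wy": 0,"wz": 0},
    {"claw": 0.02,"dx": 0,"dy": 0,"dz": -0.006,"wx": 0,"wy": 0,"wz": 0},
    {"claw": 0.02,"dx": 0,"dy": 0,"dz": -0.01,"wx": 0,"wy": 0,"wz": 0},
    {"claw": 0.02,"dx": 0,"dy": 0,"dz": -0.01,"wx": 0,"wy": 0,"wz": 0},
    {"claw": 0.02,"dx": 0,"dy": 0,"dz": 0,"wx": 0,"wy": 0,"wz": 0}
  ]
}}

```text
t: 23.4
eef_pos: [0.4003, -0.1818, 0.2433]
tool_rot: [0.0, 0.953, 0.304, 0.001]
contact_force: [0.5, 0.1, -1.6]
gripper_width: 0.263
grasp_force: 110.6
```

```bash
python3 -c "from h import *;tip()"
```

```text
t 23.40 yaw 35.41 tip [ 498.1 -112.3  213.3] out 126.2 side 0.9 up 98.3 mm F out -0.5 side 0.2 z -1.6 q [-0.33  0.09  0.67  2.14 -0.07  0.93 -0.57]
```

>>> {"api": "drive_tool", "payload": {
  "increments": [
    {"claw": 0.02,"dx": 0,"dy": 0,"dz": -0.025,"wx": 0,"wy": 0,"wz": 0},
    {"claw": 0.02,"dx": 0,"dy": 0,"dz": -0.025,"wx": 0,"wy": 0,"wz": 0},
    {"claw": 0.02,"dx": 0.0138,"dy": -0.0125,"dz": 0,"wx": 0,"wy": 0,"wz": 0},
    {"claw": 0.02,"dx": 0.0276,"dy": -0.025,"dz": 0,"wx": 0,"wy": 0,"wz": 0},
    {"claw": 0.02,"dx": 0.0276,"dy": -0.025,"dz": 0,"wx": 0,"wy": 0,"wz": 0},
    {"claw": 0.02,"dx": 0.0276,"dy": -0.025,"dz": 0,"wx": 0,"wy": 0,"wz": 0},
    {"claw": 0.02,"dx": 0.0276,"dy": -0.025,"dz": 0,"wx": 0,"wy": 0,"wz": 0},
    {"claw": 0.02,"dx": 0.0255,"dy": -0.0187,"dz": 0,"wx": 0,"wy": 0,"wz": 0},
    {"claw": 0.02,"dx": 0.0255,"dy": -0.0187,"dz": 0,"wx": 0,"wy": 0,"wz": 0},
    {"claw": 0.02,"dx": 0.0138,"dy": -0.0125,"dz": 0,"wx": 0,"wy": 0,"wz": 0},
    {"claw": 0.02,"dx": 0,"dy": 0,"dz": 0,"wx": 0,"wy": 0,"wz": 0},
    {"claw": 0.02,"dx": 0,"dy": 0,"dz": 0,"wx": 0,"wy": 0,"wz": 0}
  ]
}}

```text
t: 24.9
eef_pos: [0.4593, 0.0589, 0.2922]
tool_rot: [0.0, 0.953, 0.303, -0.0]
contact_force: [-0.6, 0.1, -1.3]
gripper_width: 0.259
grasp_force: 110.7
```

```bash
python3 - <<'E'
from h import *
tip()
im=[]
for n,X in (("scene",(.52,.0,.16)),("top",(.52,.0,.16))):
    p,d=read_camera(n);u,v=px(n,X).astype(int);print(n,u,v)
    im.append(cv2.resize(p[v-65:v+65,u-80:u+80,::-1],None,fx=2.5,fy=4,interpolation=cv2.INTER_CUBIC))
cv2.imwrite("pics/b4.png",np.hstack(im))
E
```

```text
t 24.90 yaw 35.32 tip [557.2 128.2 262.2] out 107.2 side 247.9 up 147.2 mm F out 0.6 side 0.0 z -1.3 q [-0.64  0.08  0.4   2.02 -0.03  1.05 -1.17]
scene 333 251
top 331 242
```

View pics/b4.png

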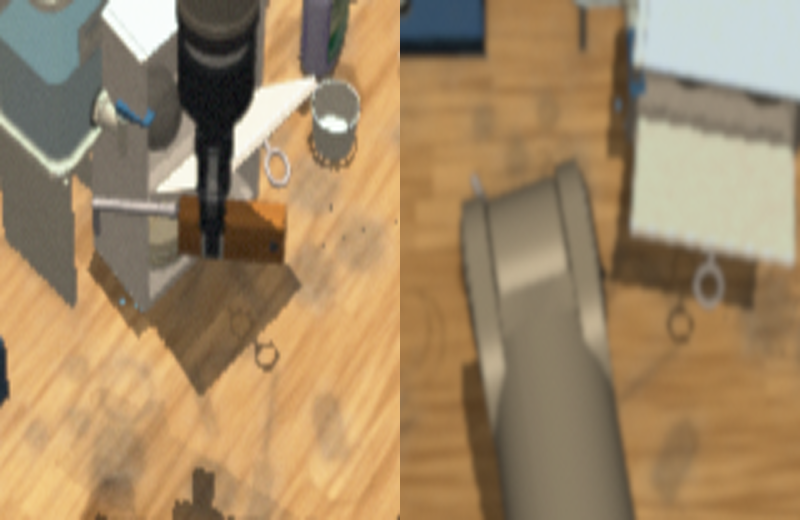

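The hatch stays down, the eye is empty (right half, about (708,283)), and the worktop under the pole is clear. Lowering it now.

>>> {"api": "drive_tool", "payload": {
  "increments": [
    {"claw": 0.02,"dx": 0,"dy": 0,"dz": 0.02,"wx": 0,"wy": 0,"wz": 0},
    {"claw": 0.02,"dx": 0,"dy": 0,"dz": 0.04,"wx": 0,"wy": 0,"wz": 0},
    {"claw": 0.02,"dx": 0,"dy": 0,"dz": 0.04,"wx": 0,"wy": 0,"wz": 0},
    {"claw": 0.02,"dx": 0,"dy": 0,"dz": 0.04,"wx": 0,"wy": 0,"wz": 0},
    {"claw": 0.02,"dx": 0,"dy": 0,"dz": 0.04,"wx": 0,"wy": 0,"wz": 0},
    {"claw": 0.02,"dx": 0,"dy": 0,"dz": 0.03,"wx": 0,"wy": 0,"wz": 0},
    {"claw": 0.02,"dx": 0,"dy": 0,"dz": 0.025,"wx": 0,"wy": 0,"wz": 0},
    {"claw": 0.02,"dx": 0,"dy": 0,"dz": 0.015,"wx": 0,"wy": 0,"wz": 0},
    {"claw": 0.02,"dx": 0,"dy": 0,"dz": 0,"wx": 0,"wy": 0,"wz": 0},
    {"claw": 0.02,"dx": 0,"dy": 0,"dz": 0,"wx": 0,"wy": 0,"wz": 0}
  ]
}}

```text
t: 26.25
eef_pos: [0.4603, 0.0601, 0.0431]
tool_rot: [0.0, 0.953, 0.304, 0.001]
contact_force: [-0.7, 0.1, -0.9]
gripper_width: 0.259
grasp_force: 110.6
```

>>> {"api": "drive_tool", "payload": {
  "increments": [
    {"claw": 0.02,"dx": 0,"dy": 0,"dz": 0.002,"wx": 0,"wy": 0,"wz": 0},
    {"claw": 0.02,"dx": 0,"dy": 0,"dz": 0.002,"wx": 0,"wy": 0,"wz": 0},
    {"claw": 0.02,"dx": 0,"dy": 0,"dz": 0.002,"wx": 0,"wy": 0,"wz": 0},
    {"claw": 0.02,"dx": 0,"dy": 0,"dz": 0.001,"wx": 0,"wy": 0,"wz": 0},
    {"claw": 0.02,"dx": 0,"dy": 0,"dz": 0.001,"wx": 0,"wy": 0,"wz": 0},
    {"claw": 0.02,"dx": 0,"dy": 0,"dz": 0,"wx": 0,"wy": 0,"wz": 0}
  ]
}}

```text
t: 27.0
eef_pos: [0.4596, 0.0601, 0.0342]
tool_rot: [-0.0, 0.953, 0.304, -0.0]
contact_force: [-0.9, -0.0, -1.8]
gripper_width: 0.262
grasp_force: 110.6
```

>>> {"api": "drive_tool", "payload": {
  "increments": [
    {"claw": 0.02,"dx": 0,"dy": 0,"dz": 0.001,"wx": 0,"wy": 0,"wz": 0},
    {"claw": 0.02,"dx": 0,"dy": 0,"dz": 0.001,"wx": 0,"wy": 0,"wz": 0},
    {"claw": 0.02,"dx": 0,"dy": 0,"dz": 0.0005,"wx": 0,"wy": 0,"wz": 0},
    {"claw": 0.02,"dx": 0,"dy": 0,"dz": 0,"wx": 0,"wy": 0,"wz": 0}
  ]
}}

```text
t: 27.5
eef_pos: [0.4596, 0.0602, 0.0321]
tool_rot: [-0.0, 0.953, 0.304, 0.0]
contact_force: [-1.6, 0.1, 5.7]
gripper_width: 0.264
grasp_force: 112.0
```

>>> {"api": "drive_tool", "payload": {
  "increments": [
    {"claw": 0.02,"dx": 0,"dy": 0,"dz": 0,"wx": 0,"wy": 0,"wz": 0},
    {"claw": 0.02,"dx": 0,"dy": 0,"dz": 0,"wx": 0,"wy": 0,"wz": 0},
    {"claw": 0.03,"dx": 0,"dy": 0,"dz": 0,"wx": 0,"wy": 0,"wz": 0},
    {"claw": 0.05,"dx": 0,"dy": 0,"dz": 0,"wx": 0,"wy": 0,"wz": 0},
    {"claw": 0.07,"dx": 0,"dy": 0,"dz": 0,"wx": 0,"wy": 0,"wz": 0},
    {"claw": 0.07,"dx": 0,"dy": 0,"dz": 0,"wx": 0,"wy": 0,"wz": 0},
    {"claw": 0.07,"dx": 0,"dy": 0,"dz": 0,"wx": 0,"wy": 0,"wz": 0},
    {"claw": 0.07,"dx": 0,"dy": 0,"dz": -0.01,"wx": 0,"wy": 0,"wz": 0},
    {"claw": 0.07,"dx": 0,"dy": 0,"dz": -0.03,"wx": 0,"wy": 0,"wz": 0},
    {"claw": 0.07,"dx": 0,"dy": 0,"dz": -0.04,"wx": 0,"wy": 0,"wz": 0},
    {"claw": 0.07,"dx": 0,"dy": 0,"dz": -0.05,"wx": 0,"wy": 0,"wz": 0},
    {"claw": 0.07,"dx": 0,"dy": 0,"dz": -0.05,"wx": 0,"wy": 0,"wz": 0},
    {"claw": 0.07,"dx": 0,"dy": -0.06,"dz": -0.03,"wx": 0,"wy": 0,"wz": 0},
    {"claw": 0.07,"dx": 0,"dy": -0.06,"dz": 0,"wx": 0,"wy": 0,"wz": 0},
    {"claw": 0.07,"dx": 0,"dy": -0.06,"dz": 0,"wx": 0,"wy": 0,"wz": 0},
    {"claw": 0.07,"dx": 0,"dy": 0,"dz": 0,"wx": 0,"wy": 0,"wz": 0},
    {"claw": 0.07,"dx": 0,"dy": 0,"dz": 0,"wx": 0,"wy": 0,"wz": 0}
  ]
}}

```text
t: 29.62
eef_pos: [0.3578, 0.2031, 0.2401]
tool_rot: [0.0, 0.953, 0.304, 0.0]
contact_force: [0.3, 0.4, 0.9]
gripper_width: 0.82
grasp_force: 0.0
```

```bash
python3 - <<'E'
from h import *
p,d=read_camera("top");P=pts("top",d);z0=np.load("top0.npz")
cv2.imwrite("pics/f.png",p[140:340,60:560,::-1])
u,v=px("top",(.49,.07,.03)).astype(int);Q=P[v-35:v+35,u-30:u+30];m=(Q[...,2]>.022)&(Q[...,2]<.06)
print("pole",cv2.minAreaRect((Q[m][:,:2]*1000).astype(np.float32)),np.percentile(Q[m][:,2],[50,90]))
E
```

```text
pole ((478.0583801269531, 72.08463287353516), (195.3536376953125, 24.14876937866211), 35.048316955566406) [0.03554757 0.03910877]
```

View pics/f.png

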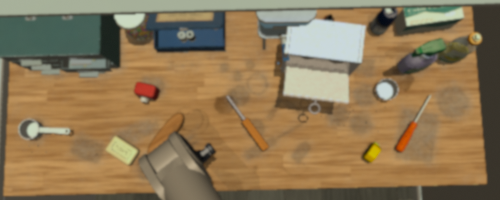

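The pole stands free on its handle (about 24 mm wide, top at 36 mm). The hatch is down and the other things are where they were.

```bash
python3 -c "from station import *;print(hand_in())"
```

```text
the job is handed in; nothing more can be done
None
```

The job is handed in, though the hand-in returned no verdict: the hatch was drawn down onto its stop and held at about 12 N for a second, and the pole was unhooked and set standing on its handle clear of the bin, with the highest pull I read about 12.5 N.

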